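Move three water samples on to their next instruments

TASK

Each of the three samples goes on to its next instrument: the conical flask from the balance to the stirrer, the square bottle from the stirrer to the shaker and the cup from the shaker to the balance, each upright in the middle of the surface it stands on. All three instruments are occupied, so first park one sample in the middle of the free white tile. Set everything down gently without dropping it and never on the bare bench, and leave the measuring cylinder and the glass beaker standing where they are.

Things in the scene. Friction and masses are not known exactly. Their poses are not given: they have to be found in the camera images.
- flask: Conical glass flask, loose and closed, with a dark rubber stopper, 143 mm tall: base 82 mm across, cone narrowing up to 85 mm above the base, then a straight neck 34 mm across from 85 to 125 mm (pinch it here from above), then the stopper 29 mm across. About 0.16 kg. Origin: centre of its underside, z up. It starts on the balance and belongs on the stirrer.
- bottle: Square clear plastic sample bottle, loose and closed: body 66 x 66 mm and 68 mm high, shoulder and neck (42 mm across) up to 84 mm, then a round white screw cap 50 mm across from 84 to 112 mm (pinch it here from above). About 0.13 kg. Origin: centre of its underside, z up. It starts on the stirrer and belongs on the shaker. (Stock bottles at the far edge are no part of the job.)
- cup: Small round white plastic specimen cup, loose, empty and open at the top, 70 mm tall, 52 mm across at the foot and 58 mm at the rim, wall 3 mm (pinch it across its outside from above). About 0.05 kg. Origin: centre of its underside, z up. It starts on the shaker and belongs on the balance.
- pan (a point): Centre of the top of the balance's round steel pan (112 mm across, 50 mm above the bench). The balance is a fixed low white box, 170 x 150 mm, 36 mm high, with a dark display strip at its front. Axes: z up, the display lies 81 mm to -x of the pan's centre.
- plate (a point): Centre of the top of the magnetic stirrer's flat square white ceramic plate (120 x 120 mm, 60 mm above the bench). The stirrer is a fixed grey box, 150 x 130 mm, with a black knob on its front. Axes: z up, -x to the front with the knob.
- mat (a point): Centre of the top of the orbital shaker's square black rubber mat (134 x 134 mm, 60 mm above the bench). The shaker is a fixed dark box with an aluminium platform 150 x 150 mm; a steel stud 10 mm across stands at each corner, 69 mm from the centre along x and y, up to 16 mm above the mat. Axes: z up, -x to the front.
- tile_top (a point): Centre of the top of the free square white ceramic tile lying fixed on the bench (110 x 110 mm, 12 mm thick), empty at the start: the parking spot. Axes: z up, x and y along its edges.
- cylinder: Tall slim glass measuring cylinder on a round foot, a bystander, loose: 190 mm tall, tube 28 mm and foot 70 mm across. Stands beyond the instruments on the robot's right. Origin: centre of its underside, z up.
- beaker: Straight open glass beaker, a bystander, loose: 66 mm across, 80 mm tall. Stands on the bare bench straight ahead of the robot, nearer than the instruments. Origin: centre of its underside, z up.
There are look-alikes about, which are no part of the job. What is shaped like the part that bears plate but yellow is not meant. Leave any orange or red look-alike of the cup alone.

How it is judged (in metres and radians):
On the way:
1. one of the three samples stands upright and released on the white tile, within 30 mm of its centre (((horizontal distance between flask and tile_top below 0.03 m and z of flask in the frame of tile_top between -0.005 and 0.005 m and angle between flask's own z axis and vertical below 0.1 rad and not (contact force between the fingers and flask above 0.1 N)) or (horizontal distance between cup and tile_top below 0.03 m and z of cup in the frame of tile_top between -0.005 and 0.005 m and angle between cup's own z axis and vertical below 0.1 rad and not (contact force between the fingers and cup above 0.1 N)) or (horizontal distance between bottle and tile_top below 0.03 m and z of bottle in the frame of tile_top between -0.005 and 0.005 m and angle between bottle's own z axis and vertical below 0.1 rad and not (contact force between the fingers and bottle above 0.1 N)))), for 0.2 s.
At the end, for the whole second after the job is handed in: The flask stands on the stirrer's plate, the square bottle on the shaker's mat and the cup on the balance's pan, each upright (within 0.1 rad), standing on the surface (within 5 mm in height), its centre within 15 mm of the surface's centre, released and at rest (horizontal distance between flask and plate below 0.015 m and z of flask in the frame of plate between -0.005 and 0.005 m and angle between each of flask, cup, bottle's own z axis and vertical below 0.1 rad and linear speed of each of flask, cup, bottle below 0.02 m/s and angular speed of each of flask, cup, bottle below 0.2 rad/s and horizontal distance between cup and pan below 0.015 m and z of cup in the frame of pan between -0.005 and 0.005 m and horizontal distance between bottle and mat below 0.015 m and z of bottle in the frame of mat between -0.005 and 0.005 m); the robot touches nothing.
It fails at once if a sample is put down on, or falls to, the bare bench (height (world z) of any of flask, cup, bottle below 0.005 m).
It fails at once if a sample is dropped or thrown (faster than 0.7 m/s while out of the fingers) ((linear speed of flask above 0.7 m/s and not (contact force between the fingers and flask above 0.1 N)) or (linear speed of cup above 0.7 m/s and not (contact force between the fingers and cup above 0.1 N)) or (linear speed of bottle above 0.7 m/s and not (contact force between the fingers and bottle above 0.1 N))).
It fails at once if the measuring cylinder is knocked over or pushed away (angle between cylinder's own z axis and vertical above 0.4 rad or distance of cylinder from where it was at the start of the episode above 0.04 m).
It fails at once if the glass beaker is knocked over or pushed away (angle between beaker's own z axis and vertical above 0.4 rad or distance of beaker from where it was at the start of the episode above 0.04 m).
It also fails if it takes over 118 s, if anything falls off the work surface, if the arm or the gripper's body presses on something with over 40 N, if the wrist force passes 120 N, or if a joint passes its speed limit or range.

ROBOT

A 6-joint arm with a two-finger parallel gripper is mounted at the origin on the work surface. World frame = base frame: x ahead of the robot, y to its left, z up, the work surface at z = 0. Lengths are in m, angles in degrees, forces in N, time in s.
With the tool pointing down it reaches from about 0.375 to 0.9 m from the base axis. Payload 3.1 kg.
Tool frame: the origin (TCP) lies at the very end of the fingers, on their centre line; the grasp point (between the pads) lies bot.grip_point_offset behind it (bot.grip_point_offset is the distance from the TCP to the grasp point, in m); z points along the fingers, y is the line along which they close (so a half turn about z gives the same grasp; the last joint's range is limited). The gripper opens to 87 mm and grips with 3 to 60 N. Pads are 19 mm wide; open, the fingers measure 117 mm over their backs; the gripper's body (75 mm by 190 mm) begins 51 mm behind the grasp point.
Start: joints at [59.444, 30.224, 82.088, -0, 67.689, -10.227], TCP at [0.217, 0.586, 0.223] pointing down, gripper open.
Joint ranges: [-176.69, 176.69], [-43.24, 126.21], [12.49, 139.97], [-82, 262], [0, 151.66], [-163.58, 163.58]. Speed limits (degrees/s): [159.86, 159.86, 180, 180, 180, 180].

INTERFACE

Orientations are given as a 3x3 rotation matrix whose columns are the frame's x, y, z axes.
In Python, from rig import bot, viewer, ticket gives the robot as it stands.
- The arm moves only by the tool servo_tool, never from a script. Its argument "targets" is a list of rows, each an object with "offset": the shift along the tool's x, y, z in m, a list of three; "dr": the turn, a rotation vector about the tool's x, y, z in degrees, a list of three. In form: [{"offset": [x, y, z], "dr": [ax, ay, az]}, ...]. A call has 1 to 20 rows; each row is the pose to reach, as a shift and turn from the pose commanded when the call began, along the tool's axes at that moment; what a row does not reach only later rows make up. A row lasts 1/12 s, in which the tool goes at most 41.7 mm and 7.16 degrees, less where a joint would pass 70% of its speed; a pose out of reach is approached as far as the arm can. A call with a gripper value outside its range is refused whole. "gripper" is the gripper command: -1 is fully open, 1 is shut, values between are in proportion, set as the call begins (left out, the last holds). The fingers move at their own pace and stop on an object; the grip force is fixed at half the most. Time passes only in rows, so rows that repeat a pose let the fingers close. It gives the time, the measured TCP pose, the force, the opening and the grip force at its end, in the units of the state.
- bot.read_state(): the state, without advancing time (a new reading comes with each control period).
- viewer.capture(name): name is "scene" or "top"; returns a dict with "color" (420x560x3 uint8, red, green, blue), "camera_matrix" (3x3 intrinsics, pixels), "k1" (the pictures are not rectified: a ray, as slopes to the right and down, at radius r is drawn at 1 + k1 r^2 times it, then the intrinsics apply), "R" (3x3) and "t" (3): a world point X has camera coordinates R X + t. Camera axes: x right, y down, z forward; pixel columns grow to the right and rows downward; lengths in m; the calibration is good to about 2 mm. A picture is of the moment at which its call begins. There is no depth.
- ticket.hand_in(): hands the job in; it is judged then, once.
The state is a dict: "time_s": time; "joint_positions": joint angles; "qvel": joint speeds; "tau": joint torques, N m; "position": TCP position; "tcp_rot": TCP orientation; "force": force on the tool from outside, world axes, zero at the start; "moment": the same for the moment, N m; "opening": opening from 0.0 (shut) to 1.0 (fully open); "grasp_force": force on a finger pad.
Only numpy, scipy, OpenCV 4.12 (cv2) and the standard library are available. Lean on these libraries where they do the work, as an engineer would, in place of code of your own. Each camera call takes 0.05 s, during which the arm holds its last target. There are 200 camera calls.

## Working session

There is one attempt and no reset: what is moved stays moved. The work goes in short steps, Python scripts to look and compute and a tool call to move; the robot and the scene stay as the last step left them, time stands still between calls to the robot, and variables do not carry over. Pictures are saved under pics/ and viewed, at most 14 in all, crops included, and the job is handed in when it is done.

Besides the shell and the picture viewer there is one more tool, called after "Request:" as name(argument=value, ...), one argument or row to a line, values as JSON. servo_tool: Moves the arm, as the interface text tells. Its arguments: {"type":"object","properties":{"targets":{"type":"array"},"gripper":{"type":"number"}},"required":["targets"]}

```bash
mkdir -p pics; ls; cat > h.py <<'E'
import numpy as np, cv2
def shoot(v,name,fn):
    c=v.capture(name); cv2.imwrite(fn,c["color"][:,:,::-1]); np.savez(fn+".npz",**{k:np.array(c[k]) for k in("camera_matrix","k1","R","t")}); return c
def load(fn): return np.load(fn+".npz")
def w(c,u,v,z):
    """pixel -> world at height z"""
    K=c["camera_matrix"]; d=np.array([(u-K[0,2])/K[0,0],(v-K[1,2])/K[1,1]]); s=d.copy()
    for _ in range(30): s=d/(1+float(c["k1"])*(s@s))
    r=c["R"].T@np.array([s[0],s[1],1]); o=-c["R"].T@c["t"]
    return o+r*(z-o[2])/r[2]
def p(c,X):
    q=c["R"]@np.array(X,float)+c["t"]; s=q[:2]/q[2]; s=s*(1+float(c["k1"])*(s@s)); K=c["camera_matrix"]
    return np.array([K[0,0]*s[0]+K[0,2],K[1,1]*s[1]+K[1,2]])
E
python3 - <<'E'
from rig import bot,viewer
from h import *
import cv2
for n in("scene","top"):
    c=shoot(viewer,n,f"pics/{n}0.png"); print(n,c["k1"],-c["R"].T@c["t"],c["R"].round(2).tolist(),c["camera_matrix"][0,0])
    cv2.imwrite(f"pics/{n}0b.png",cv2.resize(c["color"][:,:,::-1],(800,600),interpolation=cv2.INTER_CUBIC))
print(bot.grip_point_offset); s=bot.read_state(); print(s["position"],s["tcp_rot"],s["opening"],s["time_s"])
E
```

```text
pics
scene -0.11652180950506906 [1.09730688 0.13544162 0.67800515] [[-0.21, 0.98, -0.02], [0.69, 0.14, -0.71], [-0.7, -0.16, -0.7]] 392.4666840440415
top -0.060302382991917404 [0.4544892  0.01802643 0.94526245] [[-0.0, -1.0, 0.01], [-1.0, 0.0, -0.06], [0.06, -0.02, -1.0]] 423.8289978080552
0.0187
[0.21675568 0.58548483 0.22166339] [[-9.37718976e-01  3.47393339e-01 -9.95026480e-04]
 [ 3.47394595e-01  9.37717499e-01 -1.69930735e-03]
 [ 3.42725688e-04 -1.93913957e-03 -9.99998061e-01]] 0.9983176176627807 0.1
```

View pics/scene0b.png

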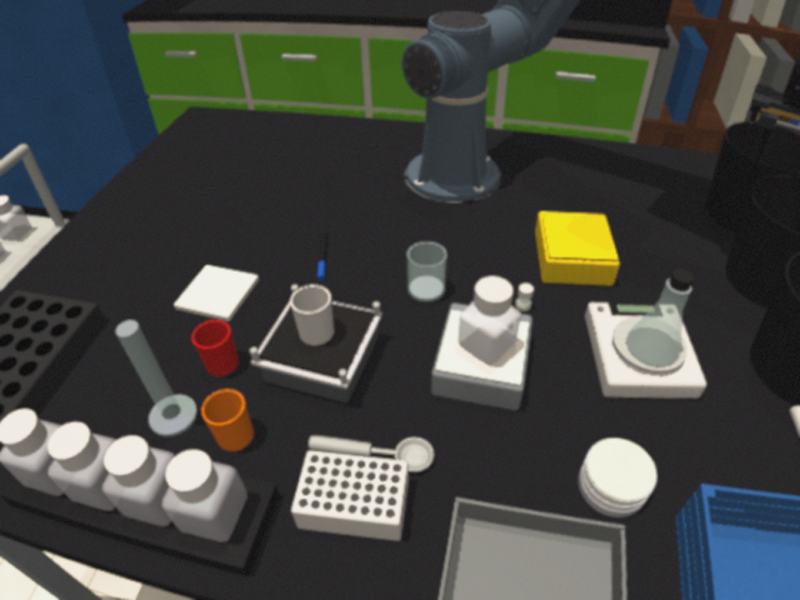

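View pics/top0b.png

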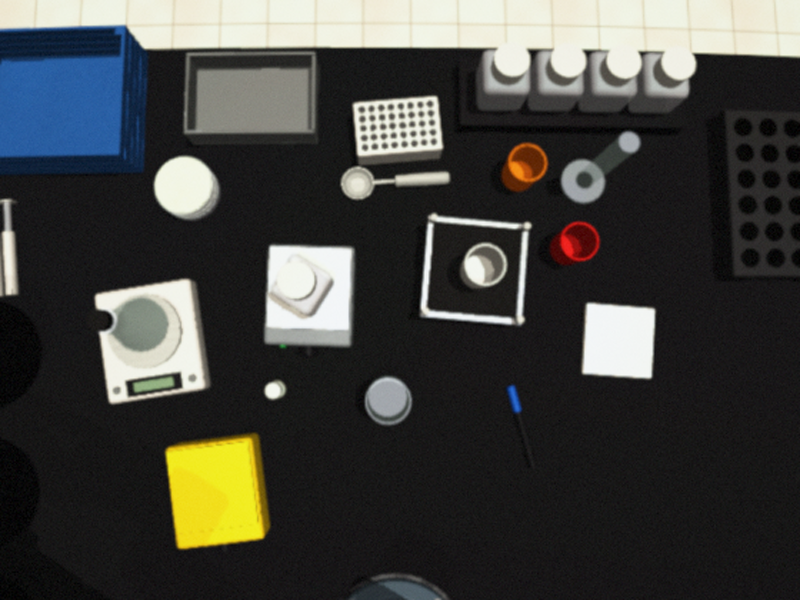

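The scene view and the top view both show all the objects. In the 800-px top view: tile (619,341), shaker studs around (476,270), plate around (310,290), pan (143,331), bottle cap (296,279), cup rim (487,263), flask stopper (105,320).

```bash
python3 - <<'E'
from h import *
c=load("pics/top0.png"); s=.7
def m(ps,z): return np.array([w(c,(u+.5)*s-.5,(v+.5)*s-.5,z)[:2] for u,v in ps])
for n,ps,z in [("tile",[(585,303),(656,307),(653,379),(583,375)],.012),("studs",[(433,218),(527,226),(520,321),(425,315)],.076),
 ("plate",[(268,246),(354,247),(352,333),(266,330)],.06),("pan",[(143,331)],.05),("balbox",[(95,294),(193,279),(209,389),(110,404)],.036),("cap",[(296,279)],.112),("cuprim",[(485,265)],.13),
 ("stopper",[(104,320)],.193),("beaker rim",[(388,399)],.08),("cylbase",[(583,181)],.01),("cyltop",[(628,143)],.19),("redcup",[(579,243)],.07)]:
    q=m(ps,z); print(n,q.mean(0).round(4),[round(np.linalg.norm(q[i]-q[i-1]),3) for i in range(len(q))], np.round(np.degrees(np.arctan2(*(q[0]-q[-1])[::-1])),1))
for n in("top","scene"):
    i=cv2.imread(f"pics/{n}0.png")
    if n=="top":
        k=cv2.resize(i[150:300,50:440],(1170,450),interpolation=cv2.INTER_CUBIC)
        cv2.imwrite("pics/c1.png",cv2.resize(i[165:290,60:255],(800,513),interpolation=cv2.INTER_CUBIC))
        cv2.imwrite("pics/c2.png",cv2.resize(i[145:275,285:480],(800,533),interpolation=cv2.INTER_CUBIC))
E
```

```text
tile [ 0.4653 -0.3533] [np.float64(0.112), np.float64(0.114), np.float64(0.113), np.float64(0.112)] -2.9
studs [ 0.5689 -0.1195] [np.float64(0.142), np.float64(0.138), np.float64(0.14), np.float64(0.138)] -5.2
plate [0.5433 0.1232] [np.float64(0.124), np.float64(0.127), np.float64(0.127), np.float64(0.126)] -0.8
pan [0.4823 0.3726] [np.float64(0.0)] 0.0
balbox [0.4673 0.3651] [np.float64(0.168), np.float64(0.152), np.float64(0.168), np.float64(0.152)] 9.2
cap [0.5517 0.1363] [np.float64(0.0)] 0.0
cuprim [ 0.5682 -0.1228] [np.float64(0.0)] 0.0
stopper [0.4917 0.3659] [np.float64(0.0)] 0.0
beaker rim [0.3837 0.0094] [np.float64(0.0)] 0.0
cylbase [ 0.7197 -0.3028] [np.float64(0.0)] 0.0
cyltop [ 0.7197 -0.3023] [np.float64(0.0)] 0.0
redcup [ 0.6093 -0.2733] [np.float64(0.0)] 0.0
```

View pics/c1.png

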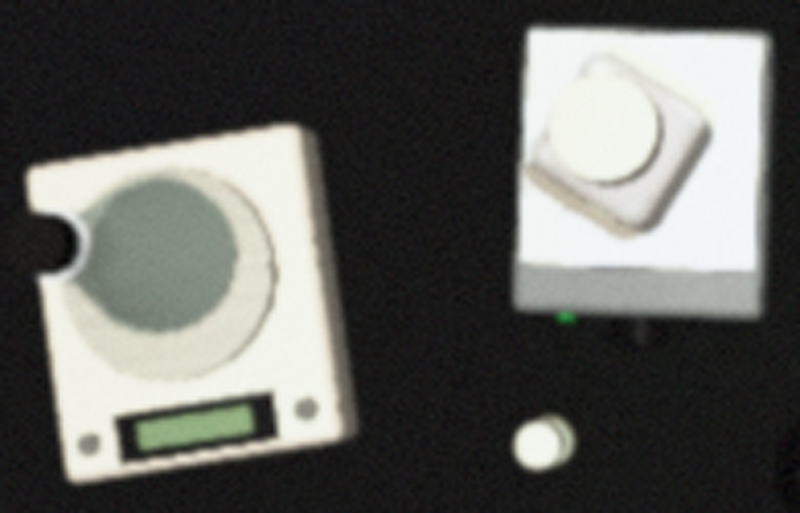

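View pics/c2.png

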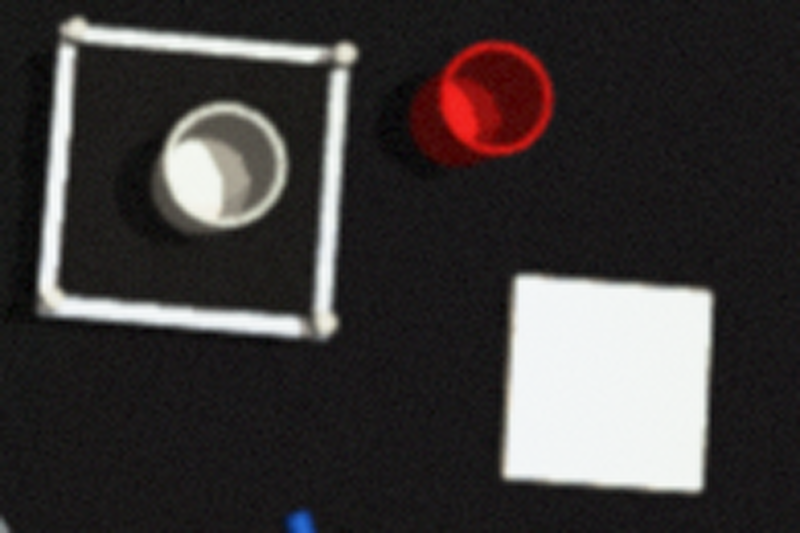

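Crop c1: pan centre (169,274), flask base disc (160,254), neck ring y≈244, plate corners (527,28)-(762,270), cap centre (605,131). Crop c2: studs (75,28),(345,52),(325,323),(50,298), cup rim (224,165), tile corners (514,274),(713,291),(704,493),(502,478).

```bash
python3 - <<'E'
from h import *
c=load("pics/top0.png"); k=800/195
def m(ps,z,o): return np.array([w(c,(u+.5)/k-.5+o[0],(v+.5)/k-.5+o[1],z)[:2] for u,v in ps])
A=(60,165);B=(285,145)
for n,ps,z,o in [("tile",[(514,274),(713,291),(704,493),(502,478)],.012,B),("studs",[(75,28),(345,52),(325,323),(50,298)],.076,B),
 ("plate",[(527,28),(770,35),(762,270),(522,262)],.06,A),("pan",[(169,274)],.05,A),("panR",[(276,274)],.05,A),("flaskbase",[(160,254)],.05,A),
 ("stopper",[(48,243)],.193,A),("neckring",[(57,244)],.175,A),("cap",[(605,131)],.172,A),("capR",[(660,131)],.172,A),("cuprim",[(224,165)],.13,B),("cupR",[(287,165)],.13,B)]:
    q=m(ps,z,o); print(n,q.mean(0).round(4),[round(float(np.linalg.norm(q[i]-q[i-1])),3) for i in range(len(q))], np.round(np.degrees(np.arctan2(*(q[0]-q[-1])[::-1])),1))
# scene view check: predict pixels (800-scale)
s=load("pics/scene0.png")
for n,X in [("stopper",(.494,.366,.193)),("cap",(.545,.13,.172)),("cuprim",(.568,-.1228,.13)),("pan",(.4823,.3726,.05)),("tile",(.4653,-.3533,.012))]: print(n,(p(s,X)/.7).round(1))
E
```

```text
tile [ 0.4661 -0.3523] [0.111, 0.111, 0.11, 0.112] -4.7
studs [ 0.572  -0.1193] [0.138, 0.138, 0.139, 0.139] -5.7
plate [0.5459 0.1231] [0.12, 0.125, 0.121, 0.122] -0.7
pan [0.4826 0.3708] [0.0] 0.0
panR [0.4825 0.3148] [0.0] 0.0
flaskbase [0.4929 0.3757] [0.0] 0.0
stopper [0.4917 0.3684] [0.0] 0.0
neckring [0.4922 0.3726] [0.0] 0.0
cap [0.5421 0.1277] [0.0] 0.0
capR [0.542  0.1032] [0.0] 0.0
cuprim [ 0.5692 -0.1226] [0.0] 0.0
cupR [ 0.5692 -0.1526] [0.0] 0.0
stopper [675.9 273. ]
cap [494.5 286.6]
cuprim [311.3 295.7]
pan [649.6 339.1]
tile [216.8 286.9]
```

Request:
servo_tool(
  targets=[
    {"offset": [-0.03, -0.03, 0], "dr": [0, 0, -5]},
    {"offset": [-0.06, -0.056, 0], "dr": [0, 0, -10]},
    {"offset": [-0.576, -0.542, 0], "dr": [0, 0, -20.3]},
    {"offset": [-0.576, -0.542, 0], "dr": [0, 0, -20.3]},
    {"offset": [-0.576, -0.542, 0], "dr": [0, 0, -20.3]},
    {"offset": [-0.576, -0.542, 0], "dr": [0, 0, -20.3]},
    {"offset": [-0.576, -0.542, 0], "dr": [0, 0, -20.3]},
    {"offset": [-0.576, -0.542, 0], "dr": [0, 0, -20.3]},
    {"offset": [-0.576, -0.542, 0], "dr": [0, 0, -20.3]},
    {"offset": [-0.576, -0.542, 0], "dr": [0, 0, -20.3]},
    {"offset": [-0.576, -0.542, 0], "dr": [0, 0, -20.3]},
    {"offset": [-0.576, -0.542, 0], "dr": [0, 0, -20.3]},
    {"offset": [-0.576, -0.542, 0], "dr": [0, 0, -20.3]},
    {"offset": [-0.576, -0.542, 0], "dr": [0, 0, -20.3]},
    {"offset": [-0.576, -0.542, 0], "dr": [0, 0, -20.3]},
    {"offset": [-0.576, -0.542, 0], "dr": [0, 0, -20.3]},
    {"offset": [-0.576, -0.542, 0], "dr": [0, 0, -20.3]},
    {"offset": [-0.576, -0.542, 0], "dr": [0, 0, -20.3]},
    {"offset": [-0.576, -0.542, 0], "dr": [0, 0, -20.3]},
    {"offset": [-0.576, -0.542, 0], "dr": [0, 0, -20.3]},
  ],
  gripper=-1,
)

```text
time_s: 1.77
position: [0.5729, -0.1298, 0.2225]
tcp_rot: [[-1.0, 0.006, 0.005], [0.006, 1.0, -0.005], [-0.005, -0.005, -1.0]]
force: [0.6, -0.3, -0.4]
opening: 0.997
grasp_force: 0.0
```

Request:
servo_tool(
  targets=[
    {"offset": [0, 0, 0.0], "dr": [0, 0, 0]},
    {"offset": [0, 0, 0.0], "dr": [0, 0, 0]},
    {"offset": [0, 0, 0.0], "dr": [0, 0, 0]},
  ],
)

```text
time_s: 2.02
position: [0.5677, -0.1208, 0.2221]
tcp_rot: [[-1.0, -0.0, -0.002], [-0.0, 1.0, 0.001], [0.002, 0.001, -1.0]]
force: [-0.3, 0.4, 0.5]
opening: 0.998
grasp_force: 0.0
```

```bash
python3 - <<'E'
from rig import bot,viewer
from h import *
c=shoot(viewer,"scene","pics/s1.png"); print(bot.read_state()["tcp_rot"])
cv2.imwrite("pics/s1b.png",cv2.resize(c["color"][110:320,130:410,::-1],(800,600),interpolation=cv2.INTER_CUBIC))
E
```

```text
[[-9.99998119e-01 -1.03610258e-03 -1.63960479e-03]
 [-1.03770777e-03  9.99998983e-01  9.78463260e-04]
 [ 1.63858933e-03  9.80162850e-04 -9.99998177e-01]]
```

View pics/s1b.png

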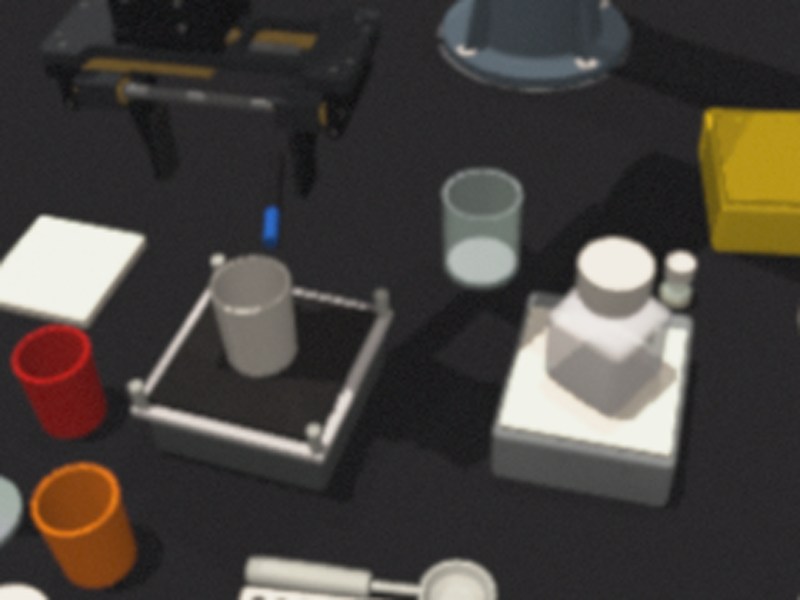

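Fingertips at about (165,175) and (303,190), cup rim centre (253,287), cap centre (616,267) in the crop. I'll cross-check these against the top-view estimates.

```bash
python3 - <<'E'
from h import *
c=load("pics/s1.png")
f=lambda u,v,z:w(c,130+(u+.5)/2.857-.5,110+(v+.5)/2.857-.5,z).round(4)
print(f(234,182,.222),f(253,287,.13),f(616,267,.172),"studs",np.mean([f(*q,.076) for q in[(218,259),(382,298),(315,432),(137,388)]],0), "plate",np.mean([f(*q,.06) for q in[(537,297),(692,318),(672,452),(497,430)]],0))
E
```

```text
[ 0.5732 -0.1208  0.222 ] [ 0.5765 -0.1193  0.13  ] [0.5522 0.1291 0.172 ] studs [ 0.577375 -0.1188    0.076   ] plate [0.54425  0.127075 0.06    ]
```

Request:
servo_tool(
  targets=[
    {"offset": [-0.002, 0, 0.02], "dr": [0, 0, 0]},
    {"offset": [-0.002, 0, 0.05], "dr": [0, 0, 0]},
    {"offset": [-0.002, 0, 0.08], "dr": [0, 0, 0]},
    {"offset": [-0.002, 0, 0.105], "dr": [0, 0, 0]},
    {"offset": [-0.002, 0, 0.12], "dr": [0, 0, 0]},
    {"offset": [-0.002, 0, 0.129], "dr": [0, 0, 0]},
    {"offset": [-0.002, 0, 0.133], "dr": [0, 0, 0]},
    {"offset": [-0.002, 0, 0.133], "dr": [0, 0, 0]},
    {"offset": [-0.002, 0, 0.133], "dr": [0, 0, 0]},
  ],
)

```text
time_s: 2.82
position: [0.5715, -0.122, 0.0905]
tcp_rot: [[-1.0, -0.0, 0.002], [-0.0, 1.0, -0.001], [-0.002, -0.001, -1.0]]
force: [0.2, 0.1, -0.3]
opening: 0.998
grasp_force: 0.0
```

Request:
servo_tool(
  targets=[
    {"offset": [0, 0, 0], "dr": [0, 0, 0]},
    {"offset": [0, 0, 0], "dr": [0, 0, 0]},
    {"offset": [0, 0, 0], "dr": [0, 0, 0]},
    {"offset": [0, 0, 0], "dr": [0, 0, 0]},
    {"offset": [0, 0, 0], "dr": [0, 0, 0]},
    {"offset": [0, 0, 0], "dr": [0, 0, 0]},
    {"offset": [0, 0, 0], "dr": [0, 0, 0]},
    {"offset": [0, 0, 0], "dr": [0, 0, 0]},
    {"offset": [0, 0, 0], "dr": [0, 0, 0]},
    {"offset": [0, 0, 0], "dr": [0, 0, 0]},
  ],
  gripper=1,
)

```text
time_s: 3.65
position: [0.5712, -0.1226, 0.0898]
tcp_rot: [[-1.0, 0.0, 0.001], [0.0, 1.0, -0.0], [-0.001, -0.0, -1.0]]
force: [-0.3, -0.2, 1.8]
opening: 0.653
grasp_force: 29.9
```

Request:
servo_tool(
  targets=[
    {"offset": [0, 0, -0.008], "dr": [0, 0, 0]},
    {"offset": [0, 0, -0.025], "dr": [0, 0, 0]},
    {"offset": [0, 0, -0.045], "dr": [0, 0, 0]},
    {"offset": [0.004, -0.01, -0.063], "dr": [0, 0, 0]},
    {"offset": [0.012, -0.026, -0.075], "dr": [0, 0, 0]},
    {"offset": [0.022, -0.048, -0.08], "dr": [0, 0, 0]},
    {"offset": [0.034, -0.074, -0.08], "dr": [0, 0, 0]},
    {"offset": [0.046, -0.1, -0.08], "dr": [0, 0, 0]},
    {"offset": [0.058, -0.126, -0.08], "dr": [0, 0, 0]},
    {"offset": [0.07, -0.152, -0.08], "dr": [0, 0, 0]},
    {"offset": [0.081, -0.177, -0.08], "dr": [0, 0, 0]},
    {"offset": [0.091, -0.199, -0.075], "dr": [0, 0, 0]},
    {"offset": [0.099, -0.216, -0.06], "dr": [0, 0, 0]},
    {"offset": [0.104, -0.227, -0.045], "dr": [0, 0, 0]},
    {"offset": [0.105, -0.23, -0.025], "dr": [0, 0, 0]},
    {"offset": [0.105, -0.23, -0.003], "dr": [0, 0, 0]},
    {"offset": [0.105, -0.23, 0.015], "dr": [0, 0, 0]},
    {"offset": [0.105, -0.23, 0.03], "dr": [0, 0, 0]},
    {"offset": [0.105, -0.23, 0.038], "dr": [0, 0, 0]},
    {"offset": [0.105, -0.23, 0.038], "dr": [0, 0, 0]},
  ],
)

```text
time_s: 5.32
position: [0.4648, -0.351, 0.0498]
tcp_rot: [[-1.0, 0.001, -0.003], [0.001, 1.0, 0.003], [0.003, 0.003, -1.0]]
force: [-0.4, 0.7, 0.1]
opening: 0.653
grasp_force: 30.0
```

Request:
servo_tool(
  targets=[
    {"offset": [0, 0, 0.002], "dr": [0, 0, 0]},
    {"offset": [0, 0, 0.004], "dr": [0, 0, 0]},
    {"offset": [0, 0, 0.006], "dr": [0, 0, 0]},
    {"offset": [0, 0, 0.008], "dr": [0, 0, 0]},
    {"offset": [0, 0, 0.008], "dr": [0, 0, 0]},
    {"offset": [0, 0, 0.008], "dr": [0, 0, 0]},
  ],
)

```text
time_s: 5.82
position: [0.4659, -0.3523, 0.0438]
tcp_rot: [[-1.0, 0.0, 0.0], [0.0, 1.0, -0.0], [-0.0, -0.0, -1.0]]
force: [0.9, -0.3, -0.5]
opening: 0.653
grasp_force: 30.0
```

Request:
servo_tool(
  targets=[
    {"offset": [0, 0, 0.0005], "dr": [0, 0, 0]},
    {"offset": [0, 0, 0.001], "dr": [0, 0, 0]},
    {"offset": [0, 0, 0.0015], "dr": [0, 0, 0]},
    {"offset": [0, 0, 0.002], "dr": [0, 0, 0]},
    {"offset": [0, 0, 0.002], "dr": [0, 0, 0]},
    {"offset": [0, 0, 0.002], "dr": [0, 0, 0]},
  ],
)

```text
time_s: 6.32
position: [0.4659, -0.3523, 0.0418]
tcp_rot: [[-1.0, 0.0, 0.0], [0.0, 1.0, -0.0], [-0.0, -0.0, -1.0]]
force: [0.4, 0.3, 2.1]
opening: 0.654
grasp_force: 29.9
```

Request:
servo_tool(
  targets=[
    {"offset": [0, 0, 0], "dr": [0, 0, 0]},
    {"offset": [0, 0, 0], "dr": [0, 0, 0]},
    {"offset": [0, 0, 0], "dr": [0, 0, 0]},
    {"offset": [0, 0, 0], "dr": [0, 0, 0]},
    {"offset": [0, 0, 0], "dr": [0, 0, 0]},
    {"offset": [0, 0, 0], "dr": [0, 0, 0]},
    {"offset": [0, 0, -0.01], "dr": [0, 0, 0]},
    {"offset": [0, 0, -0.03], "dr": [0, 0, 0]},
    {"offset": [0, 0, -0.06], "dr": [0, 0, 0]},
    {"offset": [0, 0, -0.1], "dr": [0, 0, 0]},
    {"offset": [0, 0, -0.14], "dr": [0, 0, 0]},
    {"offset": [0, 0, -0.17], "dr": [0, 0, 0]},
  ],
  gripper=-1,
)

```text
time_s: 7.32
position: [0.4664, -0.3528, 0.2156]
tcp_rot: [[-1.0, 0.0, 0.003], [0.0, 1.0, -0.003], [-0.003, -0.003, -1.0]]
force: [0.5, -0.3, 0.3]
opening: 0.999
grasp_force: 0.0
```

Request:
servo_tool(
  targets=[
    {"offset": [-0.079, 0.48, 0], "dr": [0, 0, 0]},
    {"offset": [-0.079, 0.48, 0], "dr": [0, 0, 0]},
    {"offset": [-0.079, 0.48, 0], "dr": [0, 0, 0]},
    {"offset": [-0.079, 0.48, 0], "dr": [0, 0, 0]},
    {"offset": [-0.079, 0.48, 0], "dr": [0, 0, 0]},
    {"offset": [-0.079, 0.48, 0], "dr": [0, 0, 0]},
    {"offset": [-0.079, 0.48, 0], "dr": [0, 0, 0]},
    {"offset": [-0.079, 0.48, 0], "dr": [0, 0, 0]},
    {"offset": [-0.079, 0.48, 0], "dr": [0, 0, 0]},
    {"offset": [-0.079, 0.48, 0], "dr": [0, 0, 0]},
    {"offset": [-0.079, 0.48, 0], "dr": [0, 0, 0]},
    {"offset": [-0.079, 0.48, 0], "dr": [0, 0, 0]},
    {"offset": [-0.079, 0.48, 0], "dr": [0, 0, 0]},
    {"offset": [-0.079, 0.48, 0], "dr": [0, 0, 0]},
    {"offset": [-0.079, 0.48, 0], "dr": [0, 0, 0]},
    {"offset": [-0.079, 0.48, 0], "dr": [0, 0, 0]},
    {"offset": [-0.079, 0.48, 0], "dr": [0, 0, 0]},
  ],
)

```text
time_s: 8.73
position: [0.5449, 0.1262, 0.2117]
tcp_rot: [[-1.0, 0.003, -0.0], [0.003, 1.0, -0.0], [0.0, -0.0, -1.0]]
force: [-0.5, -0.5, 0.0]
opening: 1.001
grasp_force: 0.0
```

```bash
python3 - <<'E'
from rig import bot,viewer
from h import *
c=shoot(viewer,"top","pics/t2.png"); print(bot.read_state()["position"])
k=c["color"][:,:,::-1]
cv2.imwrite("pics/t2b.png",cv2.resize(k[145:275,285:480],(800,533),interpolation=cv2.INTER_CUBIC))
E
```

```text
[0.54500867 0.12630052 0.21166972]
```

View pics/t2b.png

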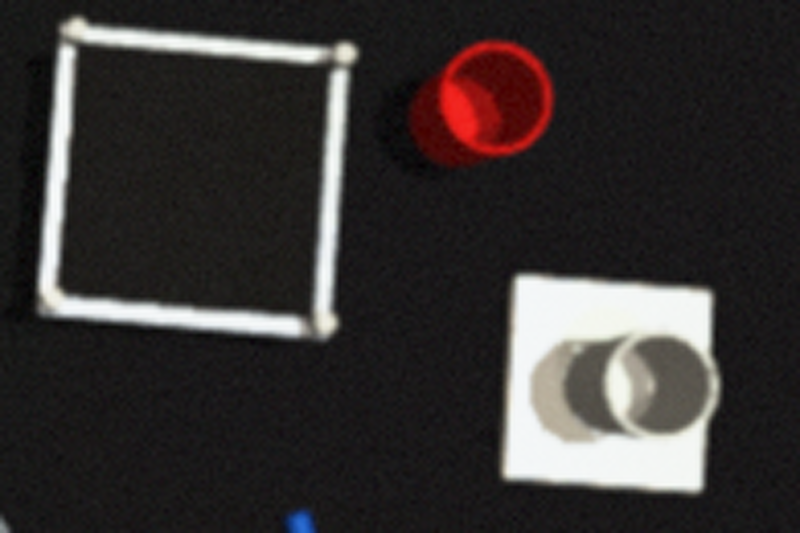

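The cup stands upright on the tile, with its rim at about (662,384) in the crop. Next I'll grip the bottle cap.

Request:
servo_tool(
  targets=[
    {"offset": [0, 0.002, 0.01], "dr": [0, 0, 0]},
    {"offset": [0, 0.002, 0.028], "dr": [0, 0, 0]},
    {"offset": [0, 0.002, 0.046], "dr": [0, 0, 0]},
    {"offset": [0, 0.002, 0.06], "dr": [0, 0, 0]},
    {"offset": [0, 0.002, 0.069], "dr": [0, 0, 0]},
    {"offset": [0, 0.002, 0.073], "dr": [0, 0, 0]},
    {"offset": [0, 0.002, 0.073], "dr": [0, 0, 0]},
    {"offset": [0, 0.002, 0.073], "dr": [0, 0, 0]},
  ],
)

```text
time_s: 9.45
position: [0.5454, 0.1296, 0.1387]
tcp_rot: [[-1.0, 0.001, 0.0], [0.001, 1.0, 0.0], [-0.0, 0.0, -1.0]]
force: [0.7, -0.7, 0.0]
opening: 1.001
grasp_force: 0.0
```

Request:
servo_tool(
  targets=[
    {"offset": [0, 0, 0], "dr": [0, 0, 0]},
    {"offset": [0, 0, 0], "dr": [0, 0, 0]},
    {"offset": [0, 0, 0], "dr": [0, 0, 0]},
    {"offset": [0, 0, 0], "dr": [0, 0, 0]},
    {"offset": [0, 0, 0], "dr": [0, 0, 0]},
    {"offset": [0, 0, 0], "dr": [0, 0, 0]},
    {"offset": [0, 0, 0], "dr": [0, 0, 0]},
    {"offset": [0, 0, 0], "dr": [0, 0, 0]},
    {"offset": [0, 0, 0], "dr": [0, 0, 0]},
    {"offset": [0, 0, 0], "dr": [0, 0, 0]},
  ],
  gripper=1,
)

```text
time_s: 10.28
position: [0.5452, 0.1297, 0.1387]
tcp_rot: [[-1.0, 0.0, 0.0], [0.0, 1.0, -0.0], [-0.0, -0.0, -1.0]]
force: [1.1, -0.2, 1.2]
opening: 0.566
grasp_force: 30.0
```

```bash
python3 - <<'E'
from h import *
c=load("pics/t2.png");k=800/195
print(w(c,285+662.5/k-.5,145+384.5/k-.5,.082))
E
```

```text
[ 0.46488771 -0.35191627  0.082     ]
```

Request:
servo_tool(
  targets=[
    {"offset": [0, 0, -0.005], "dr": [0, 0, 0]},
    {"offset": [0, 0, -0.018], "dr": [0, 0, 0]},
    {"offset": [0, -0.005, -0.033], "dr": [0, 0, 0]},
    {"offset": [-0.001, -0.016, -0.045], "dr": [0, 0, 0]},
    {"offset": [-0.003, -0.034, -0.05], "dr": [0, 0, 0]},
    {"offset": [-0.006, -0.058, -0.05], "dr": [0, 0, 0]},
    {"offset": [-0.009, -0.084, -0.05], "dr": [0, 0, 0]},
    {"offset": [-0.012, -0.112, -0.05], "dr": [0, 0, 0]},
    {"offset": [-0.015, -0.14, -0.05], "dr": [0, 0, 0]},
    {"offset": [-0.018, -0.168, -0.05], "dr": [0, 0, 0]},
    {"offset": [-0.021, -0.195, -0.05], "dr": [0, 0, 0]},
    {"offset": [-0.024, -0.218, -0.05], "dr": [0, 0, 0]},
    {"offset": [-0.026, -0.236, -0.048], "dr": [0, 0, 0]},
    {"offset": [-0.028, -0.246, -0.043], "dr": [0, 0, 0]},
    {"offset": [-0.028, -0.249, -0.034], "dr": [0, 0, 0]},
    {"offset": [-0.028, -0.249, -0.024], "dr": [0, 0, 0]},
    {"offset": [-0.028, -0.249, -0.015], "dr": [0, 0, 0]},
    {"offset": [-0.028, -0.249, -0.008], "dr": [0, 0, 0]},
    {"offset": [-0.028, -0.249, -0.005], "dr": [0, 0, 0]},
    {"offset": [-0.028, -0.249, -0.005], "dr": [0, 0, 0]},
  ],
)

```text
time_s: 11.95
position: [0.5721, -0.1179, 0.1422]
tcp_rot: [[-1.0, -0.001, -0.003], [-0.001, 1.0, 0.001], [0.003, 0.001, -1.0]]
force: [-0.0, -0.3, -0.9]
opening: 0.565
grasp_force: 30.0
```

Request:
servo_tool(
  targets=[
    {"offset": [0, 0, 0.001], "dr": [0, 0, 0]},
    {"offset": [0, 0, 0.002], "dr": [0, 0, 0]},
    {"offset": [0, 0, 0.003], "dr": [0, 0, 0]},
    {"offset": [0, 0, 0.004], "dr": [0, 0, 0]},
    {"offset": [0, 0, 0.0045], "dr": [0, 0, 0]},
    {"offset": [0, 0, 0.005], "dr": [0, 0, 0]},
    {"offset": [0, 0, 0.005], "dr": [0, 0, 0]},
    {"offset": [0, 0, 0.005], "dr": [0, 0, 0]},
  ],
)

```text
time_s: 12.62
position: [0.573, -0.1194, 0.1387]
tcp_rot: [[-1.0, 0.001, 0.0], [0.001, 1.0, -0.0], [-0.0, -0.0, -1.0]]
force: [0.2, -0.9, -1.2]
opening: 0.568
grasp_force: 30.0
```

Request:
servo_tool(
  targets=[
    {"offset": [0, 0, 0.0005], "dr": [0, 0, 0]},
    {"offset": [0, 0, 0.001], "dr": [0, 0, 0]},
    {"offset": [0, 0, 0.001], "dr": [0, 0, 0]},
    {"offset": [0, 0, 0.001], "dr": [0, 0, 0]},
  ],
)

```text
time_s: 12.95
position: [0.5731, -0.1195, 0.1386]
tcp_rot: [[-1.0, 0.001, 0.001], [0.001, 1.0, -0.0], [-0.001, -0.0, -1.0]]
force: [-1.3, 0.1, 5.0]
opening: 0.567
grasp_force: 30.0
```

Request:
servo_tool(
  targets=[
    {"offset": [0, 0, 0], "dr": [0, 0, 0]},
    {"offset": [0, 0, 0], "dr": [0, 0, 0]},
    {"offset": [0, 0, 0], "dr": [0, 0, 0]},
    {"offset": [0, 0, 0], "dr": [0, 0, 0]},
    {"offset": [0, 0, 0], "dr": [0, 0, 0]},
    {"offset": [0, 0, 0], "dr": [0, 0, 0]},
    {"offset": [0, 0, -0.01], "dr": [0, 0, 0]},
    {"offset": [0, 0, -0.03], "dr": [0, 0, 0]},
    {"offset": [0, 0, -0.06], "dr": [0, 0, 0]},
    {"offset": [0, 0, -0.09], "dr": [0, 0, 0]},
    {"offset": [0, 0, -0.09], "dr": [0, 0, 0]},
  ],
  gripper=-1,
)

```text
time_s: 13.87
position: [0.5768, -0.1207, 0.2345]
tcp_rot: [[-1.0, 0.0, 0.012], [0.0, 1.0, -0.005], [-0.012, -0.005, -1.0]]
force: [0.1, 0.2, 0.9]
opening: 1.003
grasp_force: 0.0
```

Request:
servo_tool(
  targets=[
    {"offset": [0.08, 0.492, 0], "dr": [0, 0, 0]},
    {"offset": [0.08, 0.492, 0], "dr": [0, 0, 0]},
    {"offset": [0.08, 0.492, 0], "dr": [0, 0, 0]},
    {"offset": [0.08, 0.492, 0], "dr": [0, 0, 0]},
    {"offset": [0.08, 0.492, 0], "dr": [0, 0, 0]},
    {"offset": [0.08, 0.492, 0], "dr": [0, 0, 0]},
    {"offset": [0.08, 0.492, 0], "dr": [0, 0, 0]},
    {"offset": [0.08, 0.492, 0], "dr": [0, 0, 0]},
    {"offset": [0.08, 0.492, 0], "dr": [0, 0, 0]},
    {"offset": [0.08, 0.492, 0], "dr": [0, 0, 0]},
    {"offset": [0.08, 0.492, 0], "dr": [0, 0, 0]},
    {"offset": [0.08, 0.492, 0], "dr": [0, 0, 0]},
    {"offset": [0.08, 0.492, 0], "dr": [0, 0, 0]},
    {"offset": [0.08, 0.492, 0], "dr": [0, 0, 0]},
    {"offset": [0.08, 0.492, 0], "dr": [0, 0, 0]},
    {"offset": [0.08, 0.492, 0], "dr": [0, 0, 0]},
    {"offset": [0.08, 0.492, 0], "dr": [0, 0, 0]},
    {"offset": [0.08, 0.492, 0], "dr": [0, 0, 0]},
  ],
)

```text
time_s: 15.37
position: [0.4937, 0.3713, 0.2277]
tcp_rot: [[-1.0, 0.003, -0.0], [0.003, 1.0, -0.0], [0.0, -0.0, -1.0]]
force: [-0.2, -0.0, 0.2]
opening: 1.003
grasp_force: 0.0
```

```bash
python3 - <<'E'
from rig import bot,viewer
from h import *
print(bot.read_state()["position"])
c=shoot(viewer,"top","pics/t3.png"); cv2.imwrite("pics/t3b.png",cv2.resize(c["color"][145:275,170:365,::-1],(800,533),interpolation=cv2.INTER_CUBIC))
c=shoot(viewer,"scene","pics/s3.png"); cv2.imwrite("pics/s3b.png",cv2.resize(c["color"][110:320,280:560,::-1],(800,600),interpolation=cv2.INTER_CUBIC))
E
```

```text
[0.4937348  0.37131324 0.22769583]
```

View pics/t3b.png

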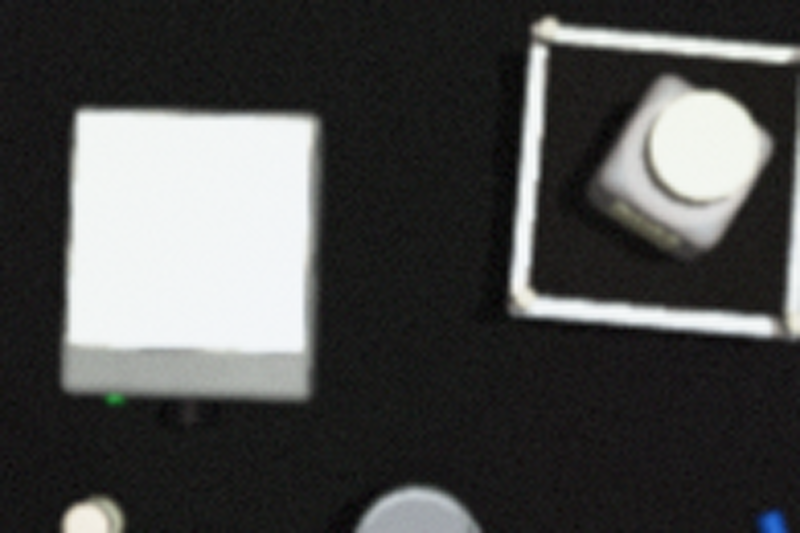

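View pics/s3b.png

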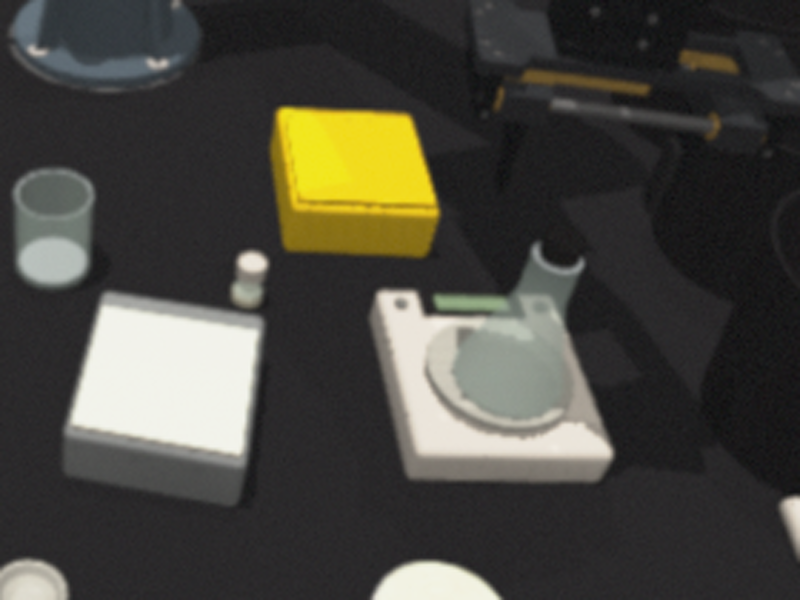

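In t3b the plate corners are (77,110),(317,116),(306,352),(66,346) and the cap is at (705,146). In s3b the neck ring is at (557,256), the pan at (500,370), and the plate corners are (110,303),(263,320),(242,457),(72,430).

```bash
python3 - <<'E'
from h import *
t=load("pics/t3.png");s=load("pics/s3.png")
f=lambda u,v,z:w(t,170+(u+.5)/4.1026-.5,145+(v+.5)/4.1026-.5,z).round(4)
g=lambda u,v,z:w(s,280+(u+.5)/2.857-.5,110+(v+.5)/2.857-.5,z).round(4)
print("cap",f(705,146,.172),"plate",np.mean([f(*q,.06) for q in[(77,110),(317,116),(306,352),(66,346)]],0),np.mean([g(*q,.06) for q in[(108,303),(263,320),(242,457),(72,430)]],0))
print("neck",g(557,256,.175),"pan",g(500,369,.05))
E
```

```text
cap [ 0.5719 -0.1196  0.172 ] plate [0.545825 0.1243   0.06    ] [0.54745  0.127625 0.06    ]
neck [0.4958 0.3743 0.175 ] pan [0.4866 0.3722 0.05  ]
```

Request:
servo_tool(
  targets=[
    {"offset": [0.001, 0.001, 0.01], "dr": [0, 0, 0]},
    {"offset": [0.001, 0.001, 0.028], "dr": [0, 0, 0]},
    {"offset": [0.001, 0.001, 0.048], "dr": [0, 0, 0]},
    {"offset": [0.001, 0.001, 0.066], "dr": [0, 0, 0]},
    {"offset": [0.001, 0.001, 0.08], "dr": [0, 0, 0]},
    {"offset": [0.001, 0.001, 0.087], "dr": [0, 0, 0]},
    {"offset": [0.001, 0.001, 0.09], "dr": [0, 0, 0]},
    {"offset": [0.001, 0.001, 0.09], "dr": [0, 0, 0]},
    {"offset": [0.001, 0.001, 0.09], "dr": [0, 0, 0]},
  ],
)

```text
time_s: 16.22
position: [0.4926, 0.3739, 0.138]
tcp_rot: [[-1.0, 0.001, 0.001], [0.001, 1.0, 0.001], [-0.001, 0.001, -1.0]]
force: [0.1, 0.5, 0.7]
opening: 1.0
grasp_force: 0.0
```

Request:
servo_tool(
  targets=[
    {"offset": [0, 0, 0], "dr": [0, 0, 0]},
    {"offset": [0, 0, 0], "dr": [0, 0, 0]},
    {"offset": [0, 0, 0], "dr": [0, 0, 0]},
    {"offset": [0, 0, 0], "dr": [0, 0, 0]},
    {"offset": [0, 0, 0], "dr": [0, 0, 0]},
    {"offset": [0, 0, 0], "dr": [0, 0, 0]},
    {"offset": [0, 0, 0], "dr": [0, 0, 0]},
    {"offset": [0, 0, 0], "dr": [0, 0, 0]},
    {"offset": [0, 0, 0], "dr": [0, 0, 0]},
    {"offset": [0, 0, 0], "dr": [0, 0, 0]},
    {"offset": [0, 0, 0], "dr": [0, 0, 0]},
    {"offset": [0, 0, 0], "dr": [0, 0, 0]},
  ],
  gripper=1,
)

```text
time_s: 17.22
position: [0.4921, 0.3738, 0.1375]
tcp_rot: [[-1.0, 0.0, -0.0], [0.0, 1.0, 0.0], [0.0, 0.0, -1.0]]
force: [-0.4, 0.7, -1.6]
opening: 0.388
grasp_force: 30.1
```

Request:
servo_tool(
  targets=[
    {"offset": [0, 0, -0.005], "dr": [0, 0, 0]},
    {"offset": [0, 0, -0.018], "dr": [0, 0, 0]},
    {"offset": [0, -0.004, -0.033], "dr": [0, 0, 0]},
    {"offset": [-0.003, -0.014, -0.045], "dr": [0, 0, 0]},
    {"offset": [-0.007, -0.032, -0.05], "dr": [0, 0, 0]},
    {"offset": [-0.012, -0.056, -0.05], "dr": [0, 0, 0]},
    {"offset": [-0.018, -0.083, -0.05], "dr": [0, 0, 0]},
    {"offset": [-0.024, -0.111, -0.05], "dr": [0, 0, 0]},
    {"offset": [-0.03, -0.139, -0.05], "dr": [0, 0, 0]},
    {"offset": [-0.036, -0.167, -0.05], "dr": [0, 0, 0]},
    {"offset": [-0.041, -0.194, -0.05], "dr": [0, 0, 0]},
    {"offset": [-0.046, -0.218, -0.05], "dr": [0, 0, 0]},
    {"offset": [-0.05, -0.236, -0.048], "dr": [0, 0, 0]},
    {"offset": [-0.052, -0.246, -0.043], "dr": [0, 0, 0]},
    {"offset": [-0.053, -0.2495, -0.036], "dr": [0, 0, 0]},
    {"offset": [-0.053, -0.2495, -0.028], "dr": [0, 0, 0]},
    {"offset": [-0.053, -0.2495, -0.021], "dr": [0, 0, 0]},
    {"offset": [-0.053, -0.2495, -0.016], "dr": [0, 0, 0]},
    {"offset": [-0.053, -0.2495, -0.015], "dr": [0, 0, 0]},
    {"offset": [-0.053, -0.2495, -0.015], "dr": [0, 0, 0]},
  ],
)

```text
time_s: 18.88
position: [0.5443, 0.1252, 0.1517]
tcp_rot: [[-1.0, -0.001, -0.002], [-0.001, 1.0, 0.0], [0.002, 0.0, -1.0]]
force: [-1.1, -0.3, -1.0]
opening: 0.381
grasp_force: 30.1
```

Request:
servo_tool(
  targets=[
    {"offset": [0, 0, 0.001], "dr": [0, 0, 0]},
    {"offset": [0, 0, 0.002], "dr": [0, 0, 0]},
    {"offset": [0, 0, 0.003], "dr": [0, 0, 0]},
    {"offset": [0, 0, 0.004], "dr": [0, 0, 0]},
    {"offset": [0, 0, 0.0045], "dr": [0, 0, 0]},
    {"offset": [0, 0, 0.0045], "dr": [0, 0, 0]},
    {"offset": [0, 0, 0.0045], "dr": [0, 0, 0]},
  ],
)

```text
time_s: 19.47
position: [0.5451, 0.1242, 0.1481]
tcp_rot: [[-1.0, 0.001, 0.0], [0.001, 1.0, 0.0], [-0.0, 0.0, -1.0]]
force: [-0.1, -0.4, -1.2]
opening: 0.385
grasp_force: 30.1
```

Request:
servo_tool(
  targets=[
    {"offset": [0, 0, 0.0005], "dr": [0, 0, 0]},
    {"offset": [0, 0, 0.001], "dr": [0, 0, 0]},
    {"offset": [0, 0, 0.001], "dr": [0, 0, 0]},
    {"offset": [0, 0, 0.001], "dr": [0, 0, 0]},
  ],
)

```text
time_s: 19.8
position: [0.5453, 0.1242, 0.1474]
tcp_rot: [[-1.0, 0.001, 0.001], [0.001, 1.0, 0.0], [-0.001, 0.0, -1.0]]
force: [0.4, -0.2, 0.2]
opening: 0.385
grasp_force: 30.2
```

Request:
servo_tool(
  targets=[
    {"offset": [0, 0, 0.0005], "dr": [0, 0, 0]},
    {"offset": [0, 0, 0.0005], "dr": [0, 0, 0]},
    {"offset": [0, 0, 0.0005], "dr": [0, 0, 0]},
  ],
)

```text
time_s: 20.05
position: [0.5454, 0.1243, 0.1473]
tcp_rot: [[-1.0, 0.0, 0.001], [0.0, 1.0, 0.0], [-0.001, 0.0, -1.0]]
force: [-0.9, 0.3, 5.6]
opening: 0.386
grasp_force: 30.2
```

Request:
servo_tool(
  targets=[
    {"offset": [0, 0, 0], "dr": [0, 0, 0]},
    {"offset": [0, 0, 0], "dr": [0, 0, 0]},
    {"offset": [0, 0, 0], "dr": [0, 0, 0]},
    {"offset": [0, 0, 0], "dr": [0, 0, 0]},
    {"offset": [0, 0, 0], "dr": [0, 0, 0]},
    {"offset": [0, 0, 0], "dr": [0, 0, 0]},
    {"offset": [0, 0, 0], "dr": [0, 0, 0]},
    {"offset": [0, 0, 0], "dr": [0, 0, 0]},
    {"offset": [0, 0, -0.01], "dr": [0, 0, 0]},
    {"offset": [0, 0, -0.03], "dr": [0, 0, 0]},
    {"offset": [0, 0, -0.06], "dr": [0, 0, 0]},
    {"offset": [0, 0, -0.085], "dr": [0, 0, 0]},
    {"offset": [0, 0, -0.09], "dr": [0, 0, 0]},
    {"offset": [0, 0, -0.09], "dr": [0, 0, 0]},
  ],
  gripper=-1,
)

```text
time_s: 21.22
position: [0.5466, 0.1243, 0.2394]
tcp_rot: [[-1.0, 0.0, 0.006], [0.0, 1.0, 0.0], [-0.006, 0.0, -1.0]]
force: [-0.1, -0.1, -0.5]
opening: 1.0
grasp_force: 0.0
```

Request:
servo_tool(
  targets=[
    {"offset": [0.08, -0.476, 0], "dr": [0, 0, 0]},
    {"offset": [0.08, -0.476, 0], "dr": [0, 0, 0]},
    {"offset": [0.08, -0.476, 0], "dr": [0, 0, 0]},
    {"offset": [0.08, -0.476, 0], "dr": [0, 0, 0]},
    {"offset": [0.08, -0.476, 0], "dr": [0, 0, 0]},
    {"offset": [0.08, -0.476, 0], "dr": [0, 0, 0]},
    {"offset": [0.08, -0.476, 0], "dr": [0, 0, 0]},
    {"offset": [0.08, -0.476, 0], "dr": [0, 0, 0]},
    {"offset": [0.08, -0.476, 0], "dr": [0, 0, 0]},
    {"offset": [0.08, -0.476, 0], "dr": [0, 0, 0]},
    {"offset": [0.08, -0.476, 0], "dr": [0, 0, 0]},
    {"offset": [0.08, -0.476, 0], "dr": [0, 0, 0]},
    {"offset": [0.08, -0.476, 0], "dr": [0, 0, 0]},
    {"offset": [0.08, -0.476, 0], "dr": [0, 0, 0]},
    {"offset": [0.08, -0.476, 0], "dr": [0, 0, 0]},
    {"offset": [0.08, -0.476, 0], "dr": [0, 0, 0]},
    {"offset": [0.08, -0.476, 0], "dr": [0, 0, 0]},
    {"offset": [0.08, -0.476, 0], "dr": [0, 0, 0]},
  ],
)

```text
time_s: 22.72
position: [0.4652, -0.3503, 0.2366]
tcp_rot: [[-1.0, -0.001, -0.0], [-0.001, 1.0, 0.0], [0.0, 0.0, -1.0]]
force: [-0.4, 0.1, 0.0]
opening: 1.001
grasp_force: 0.0
```

```bash
python3 - <<'E'
from rig import bot,viewer
from h import *
print(bot.read_state()["position"])
c=shoot(viewer,"top","pics/t4.png"); cv2.imwrite("pics/t4b.png",cv2.resize(c["color"][165:290,60:255,::-1],(800,513),interpolation=cv2.INTER_CUBIC))
E
```

```text
[ 0.46515452 -0.35029789  0.2365937 ]
```

View pics/t4b.png

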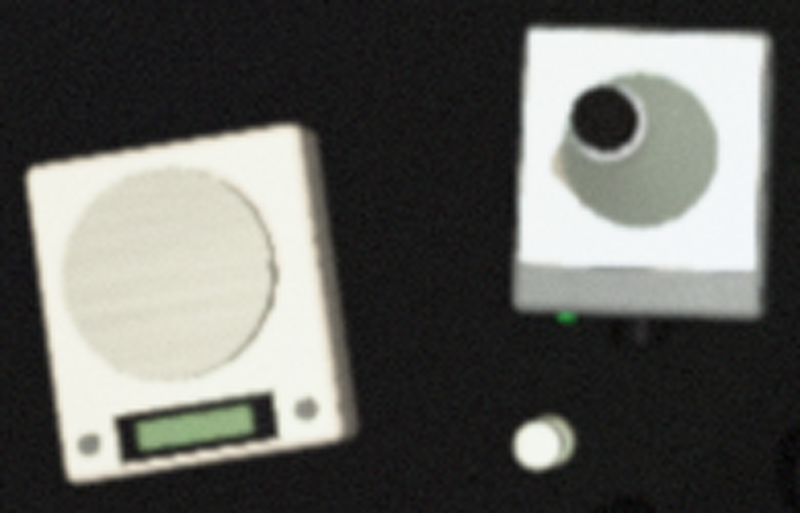

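The flask base circle (641,150) is centred on the plate (645,149), and the empty pan is centred at (169,274). Next I'll pick up the cup.

Request:
servo_tool(
  targets=[
    {"offset": [0, -0.001, 0.02], "dr": [0, 0, 0]},
    {"offset": [0, -0.001, 0.055], "dr": [0, 0, 0]},
    {"offset": [0, -0.001, 0.09], "dr": [0, 0, 0]},
    {"offset": [0, -0.001, 0.12], "dr": [0, 0, 0]},
    {"offset": [0, -0.001, 0.145], "dr": [0, 0, 0]},
    {"offset": [0, -0.001, 0.167], "dr": [0, 0, 0]},
    {"offset": [0, -0.001, 0.183], "dr": [0, 0, 0]},
    {"offset": [0, -0.001, 0.191], "dr": [0, 0, 0]},
    {"offset": [0, -0.001, 0.194], "dr": [0, 0, 0]},
    {"offset": [0, -0.001, 0.194], "dr": [0, 0, 0]},
    {"offset": [0, -0.001, 0.194], "dr": [0, 0, 0]},
  ],
)

```text
time_s: 23.68
position: [0.4655, -0.3532, 0.0435]
tcp_rot: [[-1.0, 0.0, 0.001], [0.0, 1.0, -0.001], [-0.001, -0.001, -1.0]]
force: [0.2, 0.4, -0.5]
opening: 1.0
grasp_force: 0.0
```

Request:
servo_tool(
  targets=[
    {"offset": [0, 0, 0], "dr": [0, 0, 0]},
    {"offset": [0, 0, 0], "dr": [0, 0, 0]},
    {"offset": [0, 0, 0], "dr": [0, 0, 0]},
    {"offset": [0, 0, 0], "dr": [0, 0, 0]},
    {"offset": [0, 0, 0], "dr": [0, 0, 0]},
    {"offset": [0, 0, 0], "dr": [0, 0, 0]},
    {"offset": [0, 0, 0], "dr": [0, 0, 0]},
    {"offset": [0, 0, 0], "dr": [0, 0, 0]},
    {"offset": [0, 0, 0], "dr": [0, 0, 0]},
    {"offset": [0, 0, 0], "dr": [0, 0, 0]},
  ],
  gripper=1,
)

```text
time_s: 24.52
position: [0.4649, -0.3529, 0.0428]
tcp_rot: [[-1.0, 0.0, 0.0], [0.0, 1.0, -0.0], [-0.0, -0.0, -1.0]]
force: [-0.1, -0.4, 3.8]
opening: 0.647
grasp_force: 29.9
```

Request:
servo_tool(
  targets=[
    {"offset": [0, 0, -0.006], "dr": [0, 0, 0]},
    {"offset": [0, 0, -0.02], "dr": [0, 0, 0]},
    {"offset": [0, 0, -0.045], "dr": [0, 0, 0]},
    {"offset": [0, 0, -0.075], "dr": [0, 0, 0]},
    {"offset": [0, 0, -0.105], "dr": [0, 0, 0]},
    {"offset": [0, 0, -0.135], "dr": [0, 0, 0]},
    {"offset": [0, 0.004, -0.162], "dr": [0, 0, 0]},
    {"offset": [0, 0.014, -0.182], "dr": [0, 0, 0]},
    {"offset": [-0.001, 0.032, -0.195], "dr": [0, 0, 0]},
    {"offset": [-0.002, 0.056, -0.2], "dr": [0, 0, 0]},
    {"offset": [-0.003, 0.084, -0.2], "dr": [0, 0, 0]},
    {"offset": [-0.004, 0.114, -0.2], "dr": [0, 0, 0]},
    {"offset": [-0.005, 0.144, -0.2], "dr": [0, 0, 0]},
    {"offset": [-0.006, 0.174, -0.2], "dr": [0, 0, 0]},
    {"offset": [-0.007, 0.204, -0.2], "dr": [0, 0, 0]},
    {"offset": [-0.008, 0.234, -0.2], "dr": [0, 0, 0]},
    {"offset": [-0.009, 0.264, -0.2], "dr": [0, 0, 0]},
    {"offset": [-0.01, 0.29, -0.2], "dr": [0, 0, 0]},
    {"offset": [-0.01, 0.31, -0.2], "dr": [0, 0, 0]},
    {"offset": [-0.01, 0.324, -0.2], "dr": [0, 0, 0]},
  ],
)

```text
time_s: 26.18
position: [0.474, -0.0264, 0.2425]
tcp_rot: [[-1.0, -0.001, -0.001], [-0.001, 1.0, 0.001], [0.001, 0.001, -1.0]]
force: [0.0, 0.0, -1.0]
opening: 0.65
grasp_force: 30.0
```

Request:
servo_tool(
  targets=[
    {"offset": [0, 0.012, 0], "dr": [0, 0, 0]},
    {"offset": [0, 0.032, 0], "dr": [0, 0, 0]},
    {"offset": [-0.001, 0.058, 0], "dr": [0, 0, 0]},
    {"offset": [-0.001, 0.088, 0], "dr": [0, 0, 0]},
    {"offset": [-0.002, 0.118, 0], "dr": [0, 0, 0]},
    {"offset": [-0.003, 0.148, 0], "dr": [0, 0, 0]},
    {"offset": [-0.003, 0.178, 0], "dr": [0, 0, 0]},
    {"offset": [-0.004, 0.208, 0], "dr": [0, 0, 0]},
    {"offset": [-0.005, 0.238, 0], "dr": [0, 0, 0]},
    {"offset": [-0.005, 0.268, 0], "dr": [0, 0, 0]},
    {"offset": [-0.006, 0.298, 0], "dr": [0, 0, 0]},
    {"offset": [-0.007, 0.328, 0], "dr": [0, 0, 0]},
    {"offset": [-0.008, 0.355, 0.005], "dr": [0, 0, 0]},
    {"offset": [-0.008, 0.378, 0.015], "dr": [0, 0, 0]},
    {"offset": [-0.008, 0.393, 0.03], "dr": [0, 0, 0]},
    {"offset": [-0.008, 0.4, 0.05], "dr": [0, 0, 0]},
    {"offset": [-0.008, 0.4, 0.07], "dr": [0, 0, 0]},
    {"offset": [-0.008, 0.4, 0.087], "dr": [0, 0, 0]},
    {"offset": [-0.008, 0.4, 0.097], "dr": [0, 0, 0]},
    {"offset": [-0.008, 0.4, 0.1], "dr": [0, 0, 0]},
  ],
)

```text
time_s: 27.85
position: [0.4819, 0.3705, 0.1404]
tcp_rot: [[-1.0, 0.001, -0.004], [0.001, 1.0, -0.002], [0.004, -0.002, -1.0]]
force: [-0.2, 0.3, -0.6]
opening: 0.65
grasp_force: 30.0
```

Request:
servo_tool(
  targets=[
    {"offset": [0, 0, 0.008], "dr": [0, 0, 0]},
    {"offset": [0, 0, 0.022], "dr": [0, 0, 0]},
    {"offset": [0, 0, 0.036], "dr": [0, 0, 0]},
    {"offset": [0, 0, 0.046], "dr": [0, 0, 0]},
    {"offset": [0, 0, 0.053], "dr": [0, 0, 0]},
    {"offset": [0, 0, 0.056], "dr": [0, 0, 0]},
    {"offset": [0, 0, 0.056], "dr": [0, 0, 0]},
    {"offset": [0, 0, 0.056], "dr": [0, 0, 0]},
  ],
)

```text
time_s: 28.52
position: [0.4836, 0.3714, 0.087]
tcp_rot: [[-1.0, 0.001, 0.001], [0.001, 1.0, 0.0], [-0.001, 0.0, -1.0]]
force: [0.8, 0.2, -0.9]
opening: 0.651
grasp_force: 30.0
```

Request:
servo_tool(
  targets=[
    {"offset": [0, 0, 0.001], "dr": [0, 0, 0]},
    {"offset": [0, 0, 0.002], "dr": [0, 0, 0]},
    {"offset": [0, 0, 0.003], "dr": [0, 0, 0]},
    {"offset": [0, 0, 0.004], "dr": [0, 0, 0]},
    {"offset": [0, 0, 0.005], "dr": [0, 0, 0]},
    {"offset": [0, 0, 0.005], "dr": [0, 0, 0]},
    {"offset": [0, 0, 0.005], "dr": [0, 0, 0]},
  ],
)

```text
time_s: 29.1
position: [0.4831, 0.3712, 0.0815]
tcp_rot: [[-1.0, 0.0, -0.0], [0.0, 1.0, -0.0], [0.0, -0.0, -1.0]]
force: [-0.6, 0.1, -0.1]
opening: 0.646
grasp_force: 30.0
```

Request:
servo_tool(
  targets=[
    {"offset": [0, 0, 0.0005], "dr": [0, 0, 0]},
    {"offset": [0, 0, 0.001], "dr": [0, 0, 0]},
    {"offset": [0, 0, 0.001], "dr": [0, 0, 0]},
    {"offset": [0, 0, 0.001], "dr": [0, 0, 0]},
  ],
)

```text
time_s: 29.43
position: [0.4833, 0.3713, 0.0809]
tcp_rot: [[-1.0, 0.0, 0.0], [0.0, 1.0, 0.0], [-0.0, 0.0, -1.0]]
force: [-1.1, -0.4, 1.7]
opening: 0.647
grasp_force: 29.9
```

Contact. I'll release, retreat up and back, and check.

Request:
servo_tool(
  targets=[
    {"offset": [0, 0, 0], "dr": [0, 0, 0]},
    {"offset": [0, 0, 0], "dr": [0, 0, 0]},
    {"offset": [0, 0, 0], "dr": [0, 0, 0]},
    {"offset": [0, 0, 0], "dr": [0, 0, 0]},
    {"offset": [0, 0, 0], "dr": [0, 0, 0]},
    {"offset": [0, 0, 0], "dr": [0, 0, 0]},
    {"offset": [0, 0, 0], "dr": [0, 0, 0]},
    {"offset": [0, 0, -0.01], "dr": [0, 0, 0]},
    {"offset": [0, 0, -0.03], "dr": [0, 0, 0]},
    {"offset": [0, 0, -0.06], "dr": [0, 0, 0]},
    {"offset": [0, 0, -0.09], "dr": [0, 0, 0]},
    {"offset": [0, 0, -0.12], "dr": [0, 0, 0]},
    {"offset": [0, 0, -0.15], "dr": [0, 0, 0]},
    {"offset": [0.03, 0.02, -0.17], "dr": [0, 0, 0]},
    {"offset": [0.06, 0.05, -0.17], "dr": [0, 0, 0]},
    {"offset": [0.1, 0.08, -0.17], "dr": [0, 0, 0]},
    {"offset": [0.13, 0.11, -0.17], "dr": [0, 0, 0]},
    {"offset": [0.16, 0.14, -0.17], "dr": [0, 0, 0]},
    {"offset": [0.18, 0.16, -0.17], "dr": [0, 0, 0]},
    {"offset": [0.18, 0.16, -0.17], "dr": [0, 0, 0]},
  ],
  gripper=-1,
)

```text
time_s: 31.1
position: [0.2974, 0.5357, 0.2516]
tcp_rot: [[-1.0, -0.006, -0.002], [-0.006, 1.0, 0.004], [0.002, 0.004, -1.0]]
force: [-0.2, -0.3, 0.8]
opening: 1.001
grasp_force: 0.0
```

```bash
python3 - <<'E'
from rig import bot,viewer
from h import *
print(bot.read_state()["position"])
c=shoot(viewer,"top","pics/t5.png"); cv2.imwrite("pics/t5b.png",cv2.resize(c["color"][145:290,60:380,::-1],(800,362),interpolation=cv2.INTER_CUBIC))
E
```

```text
[0.29738556 0.53570744 0.25161984]
```

View pics/t5b.png

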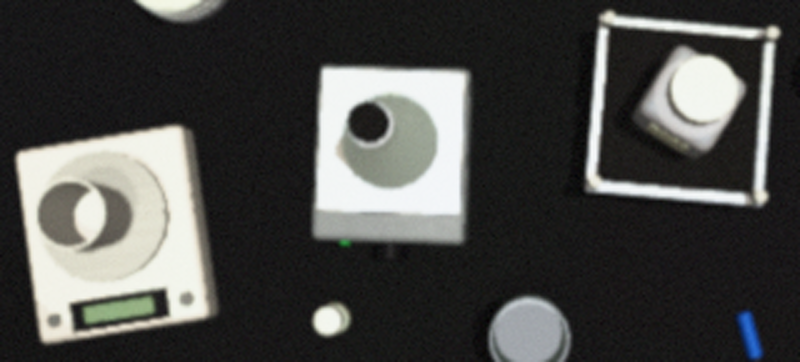

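The picture shows all three samples upright on their surfaces, with the cup rim at (71,214). I'll check it numerically and hand in if it is good.

```bash
python3 - <<'E'
from rig import ticket
from h import *
c=load("pics/t5.png"); q=w(c,60+71.5/2.5-.5,145+214.5/2.5-.5,.12); d=np.linalg.norm(q[:2]-[.4826,.371]); print(q,d)
if d<.009: print(ticket.hand_in())
E
```

```text
[0.48261221 0.36853547 0.12      ] 0.0024645576400024495
the job is handed in; nothing more can be done
None
```

The job is handed in after about 31 s: the flask stands on the stirrer, the bottle on the shaker and the cup on the balance (it was parked on the tile first), all upright and each within about 3 mm of centre in the camera images, with no verdict returned yet.

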